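# Put the electric screwdriver back in its cutout in the tool tray

## Robot

A 6-joint arm with a two-finger parallel gripper is mounted at the origin on a cart in front of the work surface, level with it; the furniture and walls round the work are solid. World frame = base frame: x ahead of the robot, y to its left, z up, the work surface at z = 0. Lengths are in m, angles in rad, forces in N, time in s.
With the tool pointing down it reaches from about 0.25 to 0.725 m from the base axis. Payload 4 kg.
Tool frame: the origin (TCP) lies on the centre line of the jaws, within the pads' length; the fingertips stand 22 mm ahead of it and the grasp point (between the pads) lies 3 mm ahead of it; z points along the fingers, y is the line along which they close (so a half turn about z gives the same grasp; the last joint's range is limited). The gripper opens to 85 mm and grips with 20 to 120 N. Pads are 22 mm wide; open, the fingers measure 114 mm over their backs; the gripper's body (76 mm by 85 mm) begins 54 mm behind the grasp point. The pads swing forward as they close: fully open they stand 13 mm farther back than shut.
Start: joints at [1.173, 0.241, 0.005, 1.335, 0, 1.571], TCP at [0.194, 0.461, 0.223] pointing down, gripper open.
Joint ranges: [-2.72, 2.72], [-1.05, 1.87], [-1.09, 1.28], [-1.99, 2.15], [-1.42, 1.44], [-3.14, 3.14]. Speed limits (rad/s): [2.79, 2.79, 3.14, 3.14, 3.14, 3.14].

## Interface

Orientations are given as a unit quaternion [x, y, z, w].
In Python, from workcell import bot gives the robot as it stands.
- The arm moves only by the shell command python3 -m inch 'ROWS'. ROWS is JSON, one flat list of numbers, 7 for each row, row after row: the shift along the world's x, y, z in mm, then the turn, a rotation vector about the world's x, y, z in rad, then the opening in per cent of the stroke, from 0 (shut) to 100 (fully open). A call has 1 to 8 rows; each row is the pose to reach, as a shift and turn from the pose commanded when the call began; what a row does not reach only later rows make up. A row lasts 1/12 s, in which the tool goes at most 41.7 mm and 7.16 degrees, less where a joint would pass 70% of its speed; a pose out of reach is approached as far as the arm can. A call with a gripper value outside its range is refused whole. The fingers move at their own pace and stop on an object; the grip force is fixed at half the most. Time passes only in rows, so rows that repeat a pose let the fingers close. It gives the time, the measured TCP pose, the force, the opening and the grip force at its end, in the units of the state.
- bot.get_obs(): the state, without advancing time (a new reading comes with each control period).
- bot.camera(name): name is "scene" or "top" or "wrist"; returns the picture (420x560x3 uint8, blue, green, red); there is no depth.
- bot.camera_info(name): a dict with "intrinsics" (3x3 intrinsics, pixels), "camera_from_world" (4x4, takes a point from world to camera coordinates); the wrist camera has in their place "hand_eye" (4x4, takes a point from camera to tool coordinates, whose origin is the TCP and whose axes are the flange's). Camera axes: x right, y down, z forward; pixel columns grow to the right and rows downward; lengths in m; the calibration is good to about 2 mm. A picture is of the moment at which its call begins: read the wrist's pose just before it. camera_info takes no time and is no camera call.
- bot.job_done(): hands the job in; it is judged then, once.
Trained networks look in the newest picture that a camera, given by its name, has taken for a name from the list of things; names that differ only in an ending like _2 or _b are one class to them, and where a whole thing is asked for, a point or a joint stands for the part that bears it (a point fixed in the world has none). Each returns a list of dicts, best first, with "confidence" (0 to 1); they miss things now and then, are a little off and sometimes report something else, mostly with a low value. They report only what shows in the picture. A call takes as long as a camera call. They do not tell look-alikes from the thing itself.
- bot.silhouettes(camera, target): "mask" (420x560 bool, what is visible of it) and "uv" ([column, row] in pixels, amid what is visible of it).
- bot.spot_point(camera, target): "uv" ([column, row] in pixels: a listed point, or the origin of a listed thing).
The state is a dict: "clock": time; "joint_pos": joint angles; "joint_vel": joint speeds; "tau": joint torques, N m; "eef_pos": TCP position; "tool_rot": TCP orientation; "ft_force": force on the tool from outside, world axes, zero at the start; "ft_torque": the same for the moment, N m; "grip_width": finger opening in m; "grasp_force": force on a finger pad.
Only numpy, scipy, OpenCV 4.12 (cv2) and the standard library are available. Lean on these libraries where they do the work, as an engineer would, in place of code of your own. Each camera call takes 0.05 s, during which the arm holds its last target. There are 200 camera calls.

## Task

Put the black electric screwdriver away in the tool tray: lower it, lying flat with its lever on top, into the empty cutout of its own outline, its bit in the longer of the two slim ends, so that it lies fully down in the cutout, then let go. Do not let it drop, and leave the blue air pen lying where it is.

Things in the scene. Friction and masses are not known exactly. Their poses are not given: they have to be found in the camera images.
- screwdriver_grip (a point): Black electric screwdriver, lying flat, lever up, 0.42 kg, 41 x 270 x 46 mm. Point: its centre of mass, on its axis, 18 mm above its underside. y runs along the tool to the tail, so the bit points to -y; z is up. Grip: a straight bar 35 mm wide (along x) and 35 mm high without the lever, from 69 mm on the bit's side to 87 mm on the tail's side of the point; grasp it across x here.
- screwdriver_nose (a point): Point on the axis of the same screwdriver, in its thin nose (14 mm thick) behind the bit, 94 mm from screwdriver_grip towards the bit; same axes.
- cutout_seat (a point): Fixed tool tray, 168 x 330 x 25 mm, dark foam on a yellow base. Point: where screwdriver_grip lies when seated, axes alike (long slim bit end to -y); 18 mm above the cutout's floor, 23 above the bench. Cutout 20 mm deep, wide part 46 mm across at the floor, 62 at the top (sloping sides), 98 mm either way in y. For fingers it is cut away to the floor 38 mm either way in y, 62 either way in x.
- air_pen_centre (a point): Blue air pen, another tool, 28 x 182 x 28 mm, lying flat on the bench near the screwdriver, long along its y axis. The point is its centre, 14 mm above the bench. To be left alone.
Things that resemble listed ones, but are neither listed nor needed, are in the scene too. Of the things that look like the part that bears screwdriver_grip, the larger one is meant.

How it is judged:
At the end, for the whole second after the job is handed in: The screwdriver lies in the cutout, bit in the long slim end: grip point within 20 mm of the seat in plan and at most 6 mm above it, nose at most 9 mm too high, length within 0.20 rad of the cutout's, lever side up within 0.12 rad; the air pen within 40 mm of its place (horizontal distance between screwdriver_grip and cutout_seat below 0.02 m and z of screwdriver_grip in the frame of cutout_seat below 0.006 m and z of screwdriver_nose in the frame of cutout_seat below 0.009 m and y of screwdriver_nose in the frame of cutout_seat below -0.06 m and angle between the y axis of screwdriver_grip and the y axis of cutout_seat, either way round below 0.2 rad and angle between screwdriver_grip's own z axis and vertical below 0.12 rad and distance of air_pen_centre from where it was at the start of the episode below 0.04 m); the robot touches nothing.
It fails at once if the screwdriver is let go high above the tray and falls (faster than 0.9 m/s, with no finger on it) (contact force between the fingers and screwdriver below 0.1 N and linear speed of screwdriver above 0.9 m/s).
It fails at once if the air pen is pushed or carried more than 40 mm from its place (distance of air_pen_centre from where it was at the start of the episode above 0.04 m).
It also fails if it takes over 32 s, if anything falls off the work surface, if the arm or the gripper's body presses on something with over 40 N, if the wrist force passes 120 N, or if a joint passes its speed limit or range.

## Working session

There is one attempt and no reset: what is moved stays moved. The work goes in short steps, Python scripts to look and compute and a shell command to move; the robot and the scene stay as the last step left them, time stands still between calls to the robot, and variables do not carry over. Pictures are saved under pics/ and viewed, at most 10 in all, crops included, and the job is handed in when it is done.

```bash
mkdir -p pics; cat > h.py <<'E'
from workcell import bot
import numpy as np, cv2
from scipy.spatial.transform import Rotation as R
def cam(name):
    i=bot.camera_info(name); K=np.array(i["intrinsics"])
    if name=="wrist":
        o=bot.get_obs(); T=np.eye(4); T[:3,:3]=R.from_quat(o["tool_rot"]).as_matrix(); T[:3,3]=o["eef_pos"]
        return K,T@np.array(i["hand_eye"])
    return K,np.linalg.inv(np.array(i["camera_from_world"]))
def unproj(c,uv,z):
    K,T=c; d=T[:3,:3]@np.linalg.solve(K,[uv[0],uv[1],1.]); p=T[:3,3]
    return p+d*(z-p[2])/d[2]
def proj(c,p):
    K,T=c; q=K@(np.linalg.inv(T)@np.r_[p,1])[:3]; return q[:2]/q[2]
E
python3 - <<'E'
from h import *
o=bot.get_obs(); print(o["eef_pos"],o["tool_rot"],o["clock"])
ims=[]
for n in ["top","scene"]:
    im=bot.camera(n).copy(); c=cam(n); ims.append(im); cv2.imwrite(f"pics/{n}_raw.png",im)
    print(n,c[1][:3,3].round(3))
    for t,z in [("screwdriver_grip",.018),("screwdriver_nose",.018),("cutout_seat",.023),("air_pen_centre",.014)]:
        for d in bot.spot_point(n,t)[:4]: print(t,np.round(d["uv"],1),round(d["confidence"],2),unproj(c,d["uv"],z).round(3))
cv2.imwrite("pics/both.png",np.vstack(ims)[:, :] if 0 else cv2.resize(np.hstack(ims),(800,300)))
E
```

```text
[0.19342966 0.46036491 0.22231272] [ 1.97557480e-01  9.80290742e-01 -1.03217530e-03 -1.91601687e-04] 0.0
top [0.355 0.009 0.997]
screwdriver_grip [336.7 179.4] 0.8 [ 0.616 -0.171  0.018]
screwdriver_grip [270.5 243.1] 0.65 [0.476 0.009 0.018]
screwdriver_nose [368.3 168. ] 0.78 [ 0.636 -0.254  0.018]
screwdriver_nose [266.  218.2] 0.74 [0.538 0.013 0.018]
cutout_seat [156.3 219.8] 0.66 [0.562 0.276 0.023]
air_pen_centre [348.  243.7] 0.71 [ 0.455 -0.177  0.014]
scene [ 0.087 -0.668  0.546]
screwdriver_grip [254.7 244.1] 0.65 [ 0.473 -0.     0.018]
screwdriver_grip [349.6 266.2] 0.58 [ 0.6   -0.177  0.018]
screwdriver_nose [275.1 234.9] 0.93 [0.533 0.007 0.018]
screwdriver_nose [389.1 284.6] 0.8 [ 0.627 -0.264  0.018]
cutout_seat [231.2 187. ] 0.86 [0.558 0.277 0.023]
air_pen_centre [295.  294.9] 0.94 [ 0.453 -0.186  0.014]
air_pen_centre [391.6 283.2] 0.53 [ 0.638 -0.261  0.014]
```

View pics/top_raw.png

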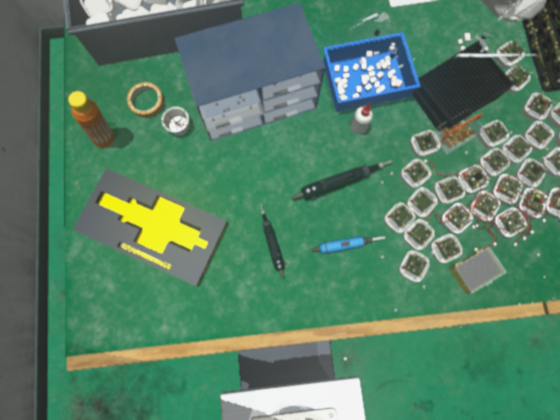

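View pics/scene_raw.png

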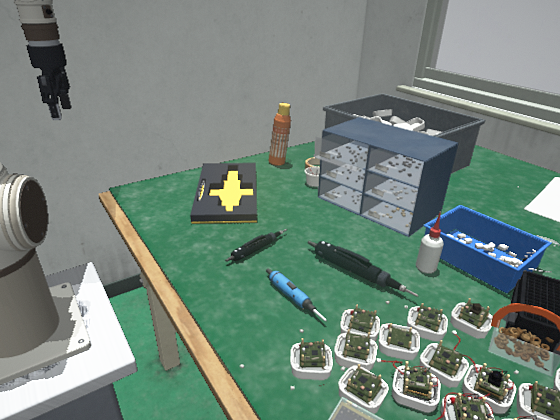

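Look-alikes for the screwdriver in the top view: the large black tool at (337,179) and a small black tool at (272,243). The blue pen is at (348,244). I choose the larger one at (337,179), and check it and the tray in one crop.

```bash
python3 - <<'E'
from h import *
im=cv2.imread("pics/top_raw.png")
a=cv2.resize(im[160:295,65:235],None,fx=4,fy=4,interpolation=cv2.INTER_CUBIC)[:, :400*2][:540]
b=cv2.resize(im[145:215,280:410],None,fx=4,fy=4,interpolation=cv2.INTER_CUBIC)
W=680; o=np.zeros((540+280,W,3),np.uint8); o[:540,:a.shape[1]]=a; o[540:,:b.shape[1]]=b
cv2.imwrite("pics/crop1.png",cv2.resize(o,None,fx=.73,fy=.73))
c=cam("top")
bot.camera("top")
for d in bot.silhouettes("top","screwdriver_grip"):
    ys,xs=np.nonzero(d["mask"]); P=np.array([unproj(c,(x,y),.018)[:2] for x,y in zip(xs,ys)]); m=P.mean(0); v=np.linalg.svd(P-m,full_matrices=False)[2][0]; s=(P-m)@v
    print(d["confidence"],m.round(3),v.round(3),np.degrees(np.arctan2(v[1],v[0])),s.min(),s.max(),np.abs((P-m)@[-v[1],v[0]]).max())
# tray base yellow
hsv=cv2.cvtColor(im,cv2.COLOR_BGR2HSV); k=cv2.inRange(hsv,(22,150,150),(35,255,255)); k[:,:90]=0;k[:180]=0;k[:,230:]=0;k[270:]=0
n,l,st,ce=cv2.connectedComponentsWithStats(k)
for j in range(1,n):
    if st[j,4]>20:
        ys,xs=np.nonzero(l==j); P=np.array([unproj(c,(x,y),.005)[:2] for x,y in zip(xs,ys)]); m=P.mean(0); v=np.linalg.svd(P-m,full_matrices=False)[2][0]; w=np.array([-v[1],v[0]]); s=(P-m)@v; t=(P-m)@w
        print(st[j,4],m.round(3),v.round(3))
        if st[j,4]>500:
            for q in np.arange(-.19,.2,.01):
                g=abs(s-q)<.005
                if g.sum(): print(round(q,2),t[g].min().round(3),t[g].max().round(3))
E
```

```text
0.7 [0.475 0.004] [-0.983 -0.184] -169.399045412164 -0.08535160028873108 0.07837323107344829 0.012160534096053978
0.56 [ 0.611 -0.167] [-0.248  0.969] 104.3788213284897 -0.12736300096197917 0.11483619742239512 0.02003268299605834
2895 [0.56  0.284] [-0.503 -0.865]
-0.15 -0.014 0.016
-0.14 -0.016 0.016
-0.13 -0.016 0.016
-0.12 -0.015 0.016
-0.11 -0.016 0.016
-0.1 -0.015 0.016
-0.09 -0.017 0.017
-0.08 -0.03 0.031
-0.07 -0.029 0.03
-0.06 -0.024 0.025
-0.05 -0.025 0.024
-0.04 -0.024 0.024
-0.03 -0.024 0.025
-0.02 -0.061 0.063
-0.01 -0.061 0.062
0.0 -0.062 0.062
0.01 -0.062 0.063
0.02 -0.061 0.062
0.03 -0.062 0.063
0.04 -0.061 0.062
0.05 -0.059 0.06
0.06 -0.024 0.025
0.07 -0.024 0.025
0.08 -0.024 0.024
0.09 -0.024 0.025
0.1 -0.024 0.025
0.11 -0.024 0.023
0.12 -0.007 0.01
0.13 -0.007 0.009
0.14 -0.006 0.004
73 [0.48  0.312] [-0.525 -0.851]
```

View pics/crop1.png

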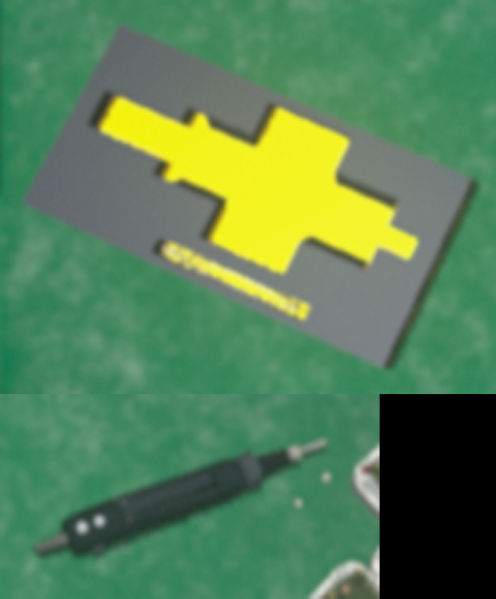

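The crop shows the big tool with its nose and bit at the right end (crop 325,443), which is top (390,163), and the lever switch on top. The tray's longer slim end is at the upper left (crop 110,115). It heads along world (+0.50,+0.86). I'm moving above the screwdriver now.

```bash
python3 -m inch '[180,-280,0,0,0,-0.92,100, 180,-280,0,0,0,-0.92,100, 180,-280,0,0,0,-0.92,100, 180,-280,0,0,0,-0.92,100, 180,-280,0,0,0,-0.92,100, 180,-280,0,0,0,-0.92,100, 180,-280,0,0,0,-0.92,100, 180,-280,0,0,0,-0.92,100]' | tail -c 700; python3 -c "
from h import *
o=bot.get_obs();print(o['eef_pos'],R.from_quat(o['tool_rot']).as_matrix()[:,1],o['joint_pos'],o['clock'])"
```

```text
clock: 1.27
eef_pos: [0.3744, 0.1791, 0.2236]
tool_rot: [0.614, 0.789, 0.0, 0.0]
ft_force: [0.4, 0.6, 0.2]
grip_width: 0.0853
grasp_force: 0.0
[0.37440796 0.17914398 0.22356832] [0.96931675 0.24581276 0.00105607] [ 4.46251034e-01  7.12702518e-02 -1.97388447e-01  1.30105336e+00
  3.58118220e-05  1.76868901e+00] 1.2667
```

```bash
python3 -m inch '[180,-270,0,0,0,0,100, 180,-270,0,0,0,0,100, 180,-270,0,0,0,0,100, 180,-270,0,0,0,0,100, 180,-270,0,0,0,0,100, 180,-270,0,0,0,0,100, 180,-270,0,0,0,0,100, 180,-270,0,0,0,0,100]' >/dev/null;  python3 -m inch '[40,-80,-20,0,0,0,100, 40,-80,-20,0,0,0,100, 40,-80,-20,0,0,0,100, 40,-80,-20,0,0,0,100,40,-80,-20,0,0,0,100]' ; cat > meas.py <<'E'
from h import *
c=cam("wrist"); im=bot.camera("wrist").copy(); cv2.imwrite("pics/w1.png",im)
print(c[1][:3,3])
for t,z in [("screwdriver_grip",.018),("screwdriver_nose",.018)]:
    for d in bot.spot_point("wrist",t)[:3]: print(t,np.round(d["uv"],1),round(d["confidence"],2),unproj(c,d["uv"],z).round(4))
for d in bot.silhouettes("wrist","screwdriver_grip"):
    ys,xs=np.nonzero(d["mask"]); P=np.array([unproj(c,(x,y),.018)[:2] for x,y in zip(xs,ys)]); m=P.mean(0); v=np.linalg.svd(P-m,full_matrices=False)[2][0]; s=(P-m)@v;t=(P-m)@[-v[1],v[0]]
    print(d["confidence"],m.round(4),v.round(3),np.degrees(np.arctan2(v[1],v[0])).round(1),s.min(),s.max(),t.min(),t.max())
o=bot.get_obs();print(o['eef_pos'],R.from_quat(o['tool_rot']).as_matrix()[:,1],o['joint_pos'],o['clock'])
E
python3 meas.py
```

```text
clock: 2.35
eef_pos: [0.5932, -0.169, 0.2025]
tool_rot: [0.613, 0.79, -0.0, -0.001]
ft_force: [0.1, 0.9, 0.2]
grip_width: 0.0853
grasp_force: 0.0
[ 0.57468862 -0.09146081  0.35414463]
screwdriver_grip [288.4 185.2] 0.74 [ 0.6085 -0.1663  0.018 ]
screwdriver_nose [290.4 257.8] 0.8 [ 0.6357 -0.2568  0.018 ]
0.91 [ 0.6107 -0.1619] [ 0.253 -0.967] -75.3 -0.11177840002893787 0.15755919519188724 -0.021960032994691268 0.01887754025869844
0.4 [ 5.118e-01 -5.000e-04] [0.972 0.233] 13.5 -0.03277511437192671 0.02389451103167113 -0.002442946668627096 0.001228954852240373
[ 0.59356862 -0.16745945  0.20428214] [0.96764076 0.25232978 0.0010177 ] [-2.75089731e-01  4.83817752e-01  3.09252758e-01  1.39518316e+00
  2.24294911e-04  1.04061956e+00] 2.55
```

View pics/w1.png

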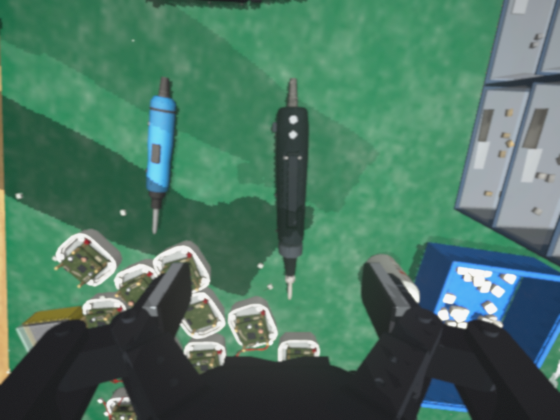

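The wrist view shows the chosen tool centred at (289,185) with its bit at (290,290). The pen is clear of it at (160,150). The closing line already lies across the grip. I'm descending and grasping.

```bash
python3 -m inch '[15,1,-40,0,0,0,100, 15,1,-80,0,0,0,100, 15,1,-110,0,0,0,100, 15,1,-135,0,0,0,100, 15,1,-155,0,0,0,100, 15,1,-168,0,0,0,100, 15,1,-174,0,0,0,100, 15,1,-174,0,0,0,100]'; python3 -m inch '[0,0,0,0,0,0,100, 0,0,0,0,0,0,0, 0,0,0,0,0,0,0, 0,0,0,0,0,0,0, 0,0,0,0,0,0,0, 0,0,0,0,0,0,0, 0,0,0,0,0,0,0, 0,0,0,0,0,0,0]'
```

```text
clock: 3.22
eef_pos: [0.6077, -0.1666, 0.0283]
tool_rot: [0.612, 0.791, -0.0, -0.001]
ft_force: [-1.0, -0.3, 0.6]
grip_width: 0.0854
grasp_force: 0.0
clock: 3.88
eef_pos: [0.6093, -0.1681, 0.0296]
tool_rot: [0.612, 0.791, 0.0, 0.001]
ft_force: [1.4, 1.4, 1.5]
grip_width: 0.0081
grasp_force: 58.6
```

```bash
python3 -m inch '[0,0,0,0,0,0,0, 0,0,0,0,0,0,0]'; sed -i 's/w1.png/w2.png/' meas.py; python3 meas.py; python3 - <<'E'
from h import *
im=bot.camera("scene"); a=cv2.resize(im[180:340,230:450],(660,480)); cv2.imwrite("pics/s2.png",a)
w=cv2.imread("pics/w2.png"); cv2.imwrite("pics/c2.png",np.vstack([cv2.resize(w,(400,300)),cv2.resize(a,(400,300))]))
E
```

```text
clock: 4.05
eef_pos: [0.6093, -0.1681, 0.0296]
tool_rot: [0.612, 0.791, 0.0, 0.001]
ft_force: [0.8, 0.8, 1.5]
grip_width: 0.0079
grasp_force: 58.7
[ 0.5902909  -0.09032536  0.18112754]
screwdriver_grip [277.2 247.4] 0.96 [ 0.6109 -0.166   0.018 ]
screwdriver_nose [276.1 372.1] 0.73 [ 0.6347 -0.2605  0.018 ]
0.92 [ 0.6018 -0.1314] [ 0.25  -0.968] -75.5 -0.0810721261300435 0.12235306008532187 -0.02235015891171646 0.019214941841340656
[ 0.60932522 -0.16806332  0.02964228] [0.96814667 0.25038066 0.00124879] [-2.69242456e-01  6.34255533e-01  9.11731758e-02  1.02640759e+00
  2.33716869e-04  1.04848068e+00] 4.25
```

View pics/c2.png

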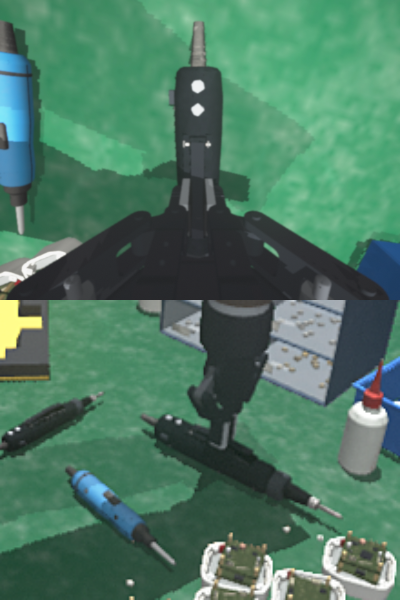

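```bash
python3 - <<'E'
from h import *
w=cv2.imread("pics/w2.png")[180:400,170:390]; s=cv2.imread("pics/s2.png")
s=bot.camera("scene")[200:300,300:400].copy(); c=cam("scene")
o=np.hstack([cv2.resize(w,(400,400)),cv2.resize(s,(400,400),interpolation=cv2.INTER_CUBIC)])
def mk(p,col):
    u=proj(c,p); x,y=(u-[300,200])*4; cv2.circle(o,(int(x)+400,int(y)),3,col,-1)
e=np.array(bot.get_obs()["eef_pos"]); mk(e,(0,0,255)); mk(e-[0,0,.022],(0,255,255)); mk(e+[0,0,.05],(255,0,255))
cv2.imwrite("pics/c3.png",np.clip(o.astype(int)*2,0,255).astype(np.uint8))
E
```

```text
(no output)
```

View pics/c3.png

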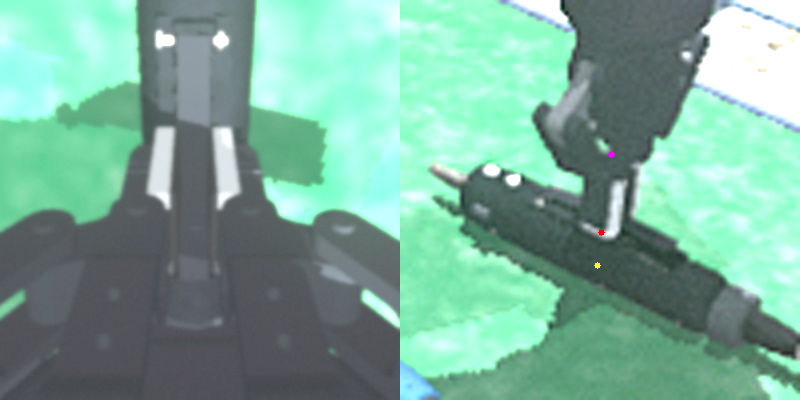

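```bash
python3 - <<'E'
from h import *
i=bot.camera_info("wrist");K=np.array(i["intrinsics"]);H=np.array(i["hand_eye"]);print(H.round(3),K[0,0])
for y in (.0425,.004):
  for x in (-.011,.011):
    for z in (-.04,-.02,-.013,0,.009,.022): print(x,y,z,proj((K,H),[x,y,z]).round(0),proj((K,H),[x,-y,z]).round(0))
E
```

```text
[[ 0.001 -0.951 -0.308  0.08 ]
 [ 1.     0.001  0.     0.001]
 [ 0.    -0.308  0.951 -0.152]
 [ 0.     0.     0.     1.   ]] 294.63720809575625
-0.011 0.0425 -0.04 [367. 322.] [180. 322.]
-0.011 0.0425 -0.02 [355. 296.] [192. 296.]
-0.011 0.0425 -0.013 [352. 288.] [195. 288.]
-0.011 0.0425 0 [347. 276.] [201. 276.]
-0.011 0.0425 0.009 [343. 268.] [205. 268.]
-0.011 0.0425 0.022 [339. 258.] [209. 258.]
0.011 0.0425 -0.04 [371. 280.] [175. 280.]
0.011 0.0425 -0.02 [359. 258.] [188. 258.]
0.011 0.0425 -0.013 [355. 252.] [192. 252.]
0.011 0.0425 0 [349. 241.] [198. 241.]
0.011 0.0425 0.009 [346. 235.] [202. 235.]
0.011 0.0425 0.022 [341. 227.] [207. 227.]
-0.011 0.004 -0.04 [282. 322.] [264. 322.]
-0.011 0.004 -0.02 [281. 296.] [266. 296.]
-0.011 0.004 -0.013 [281. 288.] [266. 288.]
-0.011 0.004 0 [281. 276.] [267. 276.]
-0.011 0.004 0.009 [280. 268.] [267. 268.]
-0.011 0.004 0.022 [280. 258.] [268. 258.]
0.011 0.004 -0.04 [282. 280.] [264. 280.]
0.011 0.004 -0.02 [282. 258.] [265. 258.]
0.011 0.004 -0.013 [281. 252.] [266. 252.]
0.011 0.004 0 [281. 241.] [267. 241.]
0.011 0.004 0.009 [281. 235.] [267. 235.]
0.011 0.004 0.022 [280. 227.] [268. 227.]
```

The fingers are holding the narrow lever on top of the bar (8 mm gap), not the bar itself. The tips evidently stand higher than I assumed. I'm opening, going lower while watching the force, and regripping.

```bash
python3 -m inch '[0,0,0,0,0,0,100, 0,0,0,0,0,0,100, 0,0,0,0,0,0,100, 0,0,0,0,0,0,100, 0,0,0,0,0,0,100, 0,0,0,0,0,0,100, 0,0,-5,0,0,0,100, 0,0,-10,0,0,0,100]'; python3 - <<'E'
from h import *
w=bot.camera("wrist")[150:400,130:430].copy(); s=bot.camera("scene")[190:300,290:422].copy(); c=cam("scene")
o=np.hstack([cv2.resize(w,(400,334)),cv2.resize(s,(400,334),interpolation=cv2.INTER_CUBIC)])
ob=bot.get_obs(); e=np.array(ob["eef_pos"]); M=R.from_quat(ob["tool_rot"]).as_matrix()
for z,col in ((0,(0,0,255)),(.022,(0,255,255)),(.009,(255,0,255))):
  for y in (-.0425,.0425):
    u=(proj(c,e+M@[0,y,z])-[290,190])*400/132; cv2.circle(o,(int(u[0])+400,int(u[1])),2,col,-1)
cv2.imwrite("pics/c4.png",np.clip(o.astype(int)*2,0,255).astype(np.uint8))
E
```

```text
clock: 5.02
eef_pos: [0.609, -0.1681, 0.0191]
tool_rot: [0.612, 0.791, 0.0, 0.0]
ft_force: [-0.6, 0.1, -0.4]
grip_width: 0.0852
grasp_force: 0.0
```

View pics/c4.png

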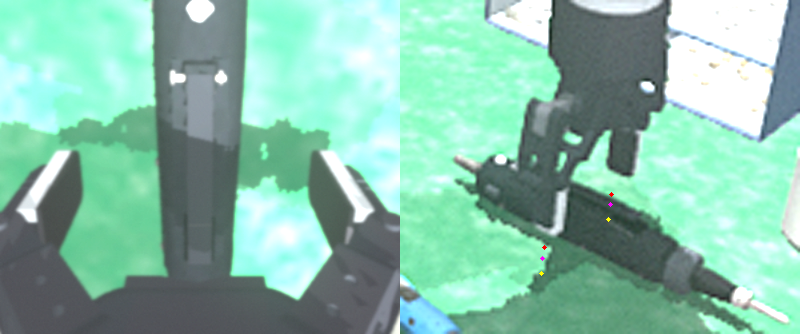

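The fingertips end about 11 mm above the TCP when open (near tip at crop (553,233), TCP dot at (545,247)), so there are about 30 mm of clearance to the bench. I'm going 12 mm lower.

```bash
python3 -m inch '[0,0,-4,0,0,0,100, 0,0,-8,0,0,0,100, 0,0,-12,0,0,0,100, 0,0,-12,0,0,0,100]'; python3 -m inch '[0,0,0,0,0,0,40, 0,0,0,0,0,0,0, 0,0,0,0,0,0,0, 0,0,0,0,0,0,0, 0,0,0,0,0,0,0, 0,0,0,0,0,0,0]'
```

```text
clock: 5.45
eef_pos: [0.6079, -0.1678, 0.0059]
tool_rot: [0.612, 0.791, -0.0, -0.001]
ft_force: [-0.1, 0.7, -0.6]
grip_width: 0.0855
grasp_force: 0.0
clock: 5.95
eef_pos: [0.6096, -0.1682, 0.008]
tool_rot: [0.612, 0.791, 0.0, 0.001]
ft_force: [0.3, 0.7, 2.3]
grip_width: 0.033
grasp_force: 61.9
```

The gap is now 33 mm on the bar. Lifting and pulling back.

```bash
python3 -m inch '[0,0,15,0,0,0,0, 0,0,40,0,0,0,0, -10,0,80,0,0,0,0, -40,20,110,0,0,0,0, -80,40,130,0,0,0.125,0, -110,70,140,0,0,0.25,0, -140,100,150,0,0,0.37,0, -150,140,150,0,0,0.5,0]'; python3 -m inch '[0,40,0,0,0,0.125,0, 0,80,0,0,0,0.25,0, 0,120,0,0,0,0.375,0, 0,160,0,0,0,0.5,0, 0,160,0,0,0,0.625,0,0,160,0,0,0,0.75,0,0,160,0,0,0,0.875,0,0,160,0,0,0,1.0,0]'
cat > seat.py <<'E'
from h import *
c=cam("wrist"); im=bot.camera("wrist").copy(); cv2.imwrite("pics/w5.png",im)
for d in bot.spot_point("wrist","cutout_seat"): print(np.round(d["uv"],1),d["confidence"],unproj(c,d["uv"],.023).round(4))
o=bot.get_obs();M=R.from_quat(o['tool_rot']).as_matrix();print(o['eef_pos'],np.degrees(np.arctan2(M[1,1],M[0,1])),M[:,2].round(4),o['joint_pos'].round(2) if hasattr(o['joint_pos'],'round') else o['joint_pos'],o['clock'],o['ft_force'],o['grip_width'])
hsv=cv2.cvtColor(im,cv2.COLOR_BGR2HSV); k=cv2.inRange(hsv,(22,150,90),(35,255,255))
n,l,st,ce=cv2.connectedComponentsWithStats(k)
for j in range(1,n):
    if st[j,4]>300:
        ys,xs=np.nonzero(l==j); P=np.array([unproj(c,(x,y),.005)[:2] for x,y in zip(xs,ys)]); m=P.mean(0); v=np.linalg.svd(P-m,full_matrices=False)[2][0]; w=np.array([-v[1],v[0]]); s=(P-m)@v
        print(st[j],m.round(4),v.round(3),np.degrees(np.arctan2(v[1],v[0])).round(1))
        (a,b),(p,q),th=cv2.minAreaRect(P.astype(np.float32)*1000); print(a,b,p,q,th)
        print([(round(x*1e3),round(1e3*np.ptp(((P-m)@w)[abs(s-x)<.004])),round(1e3*np.mean([((P-m)@w)[abs(s-x)<.004].min(),((P-m)@w)[abs(s-x)<.004].max()]))) for x in np.arange(s.min(),s.max(),.008)])
E
python3 seat.py
```

```text
clock: 6.62
eef_pos: [0.4602, -0.0406, 0.1571]
tool_rot: [0.399, 0.917, -0.001, -0.0]
ft_force: [0.3, 1.4, -3.8]
grip_width: 0.0334
grasp_force: 61.3
clock: 7.28
eef_pos: [0.4625, 0.1202, 0.1554]
tool_rot: [-0.092, 0.996, -0.0, -0.001]
ft_force: [-0.9, 0.1, -4.3]
grip_width: 0.033
grasp_force: 61.4
[395.2 298.4] 0.76 [0.5566 0.2752 0.023 ]
[0.46270558 0.11983393 0.15550115] 100.16406726153106 [-2.1e-03 -7.0e-04 -1.0e+00] [ 0.25  0.24 -0.18  1.16 -0.    0.08] 7.3833 [ 0.44647431 -0.8265734  -2.83005064] 0.033053692763048
[ 310  223  174  136 7334] [0.5416 0.2741] [0.408 0.913] 65.9
545.6762084960938 299.8627014160156 284.23443603515625 100.18833923339844 73.45903015136719
[(-117, 13, -2), (-109, 15, -3), (-101, 15, -4), (-93, 19, -6), (-85, 46, -2), (-77, 48, -3), (-69, 46, -2), (-61, 49, -5), (-53, 49, -6), (-45, 49, -6), (-37, 57, -11), (-29, 63, -13), (-21, 78, -8), (-13, 101, 2), (-5, 99, 2), (3, 96, 3), (11, 92, 4), (19, 72, 13), (27, 68, 15), (35, 66, 15), (43, 65, 14), (51, 27, -5), (59, 26, -6), (67, 26, -6), (75, 25, -7), (83, 25, -8), (91, 26, -8), (99, 27, -8), (107, 26, -9), (115, 15, -15), (123, 15, -16), (131, 12, -17), (139, 11, -18), (147, 11, -19), (155, 10, -20), (163, 10, -20), (171, 8, -21)]
```

View pics/w5.png

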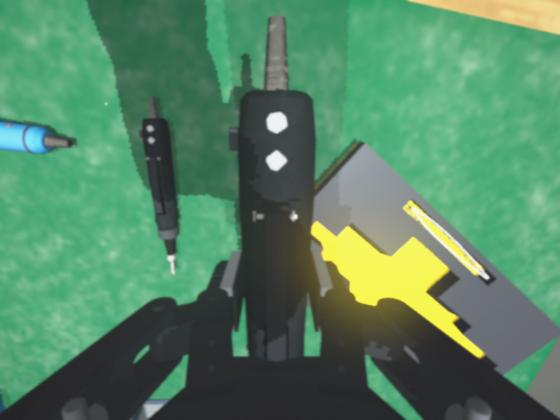

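The screwdriver is held straight on its bar, level, with its bit toward the gripper's front. The tray lies at lower right in this view. I'm refining the seat from the finger cut's edges in the top picture, using the floor line on the far edge and the rim line on the near edge.

```bash
python3 - <<'E'
from h import *
for n,box in (("top",(90,180,230,262)),("scene",(205,165,257,215))):
    im=cv2.imread(f"pics/{n}_raw.png"); c=cam(n); x0,y0,x1,y1=box
    F=8; big=cv2.resize(im[y0:y1,x0:x1],None,fx=F,fy=F,interpolation=cv2.INTER_CUBIC)
    k=cv2.inRange(cv2.cvtColor(big,cv2.COLOR_BGR2HSV),(20,120,125),(38,255,255))
    N,l,st,ce=cv2.connectedComponentsWithStats(k); j=1+st[1:,4].argmax(); ys,xs=np.nonzero(l==j); u=np.c_[(xs+.5)/F-.5+x0,(ys+.5)/F-.5+y0]
    K,T=c; D=(np.linalg.solve(K,np.c_[u,np.ones(len(u))].T)).T@T[:3,:3].T; p=T[:3,3]
    G=lambda z:(p+D*((z-p[2])/D[:,2])[:,None])[:,:2]
    for deg in (59.8,) :
        a=np.radians(deg); v=np.array([np.cos(a),np.sin(a)]); w=np.array([-v[1],v[0]]); ref=np.array([.555,.273])
        for z in (.005,.025):
            s=(G(z)-ref)@v; t=(G(z)-ref)@w
            def ext(q,r): # edges of s as fn of t strips
                return [(round(1e3*a),round(1e3*q[abs(r-a)<.0015].min(),1),round(1e3*q[abs(r-a)<.0015].max(),1)) for a in r0 if (abs(r-a)<.0015).any()]
            r0=[-.05,-.045,-.04,.04,.045,.05]; print(n,z,"s-range of cut",ext(s,t))
            r0=[-.02,0,.02]; print("   t-range of cut",ext(t,s))
            r0=[-.085,-.06,.05,.08,.11,.14]; print("   t-range of wide/slim",ext(t,s))
            print("   total s",round(1e3*s.min(),1),round(1e3*s.max(),1))
E
```

```text
top 0.005 s-range of cut [(-50, np.float64(-37.2), np.float64(35.3)), (-45, np.float64(-37.3), np.float64(35.0)), (-40, np.float64(-37.2), np.float64(34.9)), (40, np.float64(-37.2), np.float64(34.8)), (45, np.float64(-37.2), np.float64(34.8)), (50, np.float64(-37.2), np.float64(34.6))]
   t-range of cut [(-20, np.float64(-62.7), np.float64(63.7)), (0, np.float64(-62.6), np.float64(64.3)), (20, np.float64(-62.6), np.float64(63.8))]
   t-range of wide/slim [(-85, np.float64(-24.7), np.float64(27.1)), (-60, np.float64(-24.9), np.float64(27.2)), (50, np.float64(-24.5), np.float64(27.1)), (80, np.float64(-28.3), np.float64(30.9)), (110, np.float64(-16.3), np.float64(18.1)), (140, np.float64(-15.7), np.float64(18.3))]
   total s -126.9 164.7
top 0.025 s-range of cut [(-50, np.float64(-43.0), np.float64(27.8)), (-45, np.float64(-43.0), np.float64(27.8)), (-40, np.float64(-43.0), np.float64(27.6)), (40, np.float64(-43.1), np.float64(27.5)), (45, np.float64(-43.1), np.float64(27.4)), (50, np.float64(-43.1), np.float64(27.3))]
   t-range of cut [(-20, np.float64(-60.3), np.float64(63.7)), (0, 
[... 1135 characters left out ...]
ne 0.025 s-range of cut [(-50, np.float64(-46.4), np.float64(-8.8)), (-45, np.float64(-46.9), np.float64(-8.7)), (-40, np.float64(-46.1), np.float64(-8.6)), (40, np.float64(-48.3), np.float64(-9.5)), (45, np.float64(-48.1), np.float64(-9.4)), (50, np.float64(-48.0), np.float64(-9.2))]
   t-range of cut [(-20, np.float64(-60.9), np.float64(58.0)), (0, np.float64(-24.4), np.float64(22.0)), (20, np.float64(-23.9), np.float64(21.8))]
   t-range of wide/slim [(-85, np.float64(-24.6), np.float64(21.8)), (-60, np.float64(-29.0), np.float64(29.6)), (50, np.float64(-23.1), np.float64(23.1)), (80, np.float64(-16.7), np.float64(15.6)), (110, np.float64(-15.0), np.float64(14.5))]
   total s -134.3 116.0
```

Seat estimate is (0.552,0.271) with bit direction 59.8°. I'm turning +0.867 and shifting above the tray.

```bash
python3 -m inch '[10,20,0,0,0,0.12,0, 25,40,0,0,0,0.245,0, 40,65,0,0,0,0.37,0, 55,90,0,0,0,0.49,0, 70,115,-10,0,0,0.615,0, 80,140,-20,0,0,0.74,0, 90,153,-30,0,0,0.867,0, 90,153,-40,0,0,0.867,0]'; python3 -m inch '[0,0,0,0,0,0,0, 0,0,0,0,0,0,0]'
python3 - <<'E'
from h import *
o=bot.get_obs();M=R.from_quat(o['tool_rot']).as_matrix();e=np.array(o['eef_pos']);print(e,np.degrees(np.arctan2(M[1,1],M[0,1])),M[:,2].round(4),o['ft_force'])
for n in ("top","scene"):
    c=cam(n);bot.camera(n)
    for t,z in (("screwdriver_grip",e[2]+.01),("screwdriver_nose",e[2]+.01),("cutout_seat",.023)):
        for d in bot.spot_point(n,t)[:2]: print(n,t,np.round(d["uv"]),round(d["confidence"],2),unproj(c,d["uv"],z).round(4))
im=bot.camera("scene")[120:240,160:320]; w=bot.camera("wrist")
cv2.imwrite("pics/c6.png",np.hstack([cv2.resize(w,(400,300)),cv2.resize(im,(400,300),interpolation=cv2.INTER_CUBIC)]))
E
```

```text
clock: 8.05
eef_pos: [0.5551, 0.2759, 0.1148]
tool_rot: [-0.5, 0.866, 0.0, 0.001]
ft_force: [0.5, 0.7, -4.2]
grip_width: 0.033
grasp_force: 61.5
clock: 8.22
eef_pos: [0.5522, 0.2717, 0.1147]
tool_rot: [-0.497, 0.868, -0.0, -0.002]
ft_force: [-0.1, -0.2, -2.6]
grip_width: 0.0328
grasp_force: 61.5
[0.55215508 0.27170348 0.11468196] 149.6362818812039 [-0.004  -0.0023 -1.    ] [-0.09402338 -0.2250251  -2.61199116]
top screwdriver_grip [149. 217.] 0.74 [0.5493 0.2642 0.1247]
top screwdriver_nose [267. 221.] 0.64 [0.5115 0.0109 0.1247]
top cutout_seat [159. 220.] 0.63 [0.5602 0.2699 0.023 ]
scene screwdriver_grip [229. 155.] 0.78 [0.5535 0.2705 0.1247]
scene screwdriver_grip [256. 246.] 0.56 [ 0.3943 -0.141   0.1247]
scene screwdriver_nose [233. 145.] 0.89 [0.5973 0.3324 0.1247]
scene screwdriver_nose [270. 236.] 0.81 [ 0.4338 -0.1258  0.1247]
scene cutout_seat [231. 191.] 0.94 [0.5463 0.256  0.023 ]
```

View pics/c6.png

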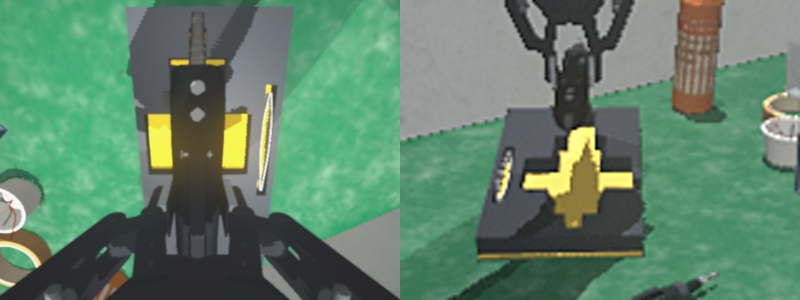

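It is aligned over the cutout: equal yellow on both sides of the tool in the wrist view at (158,140) and (235,140), and the long end is on the bit's side. Lowering.

```bash
python3 -m inch '[1,1,-25,0,0,0,0, 1,1,-50,0,0,0,0, 1,1,-68,0,0,0,0, 1,1,-78,0,0,0,0, 1,1,-84,0,0,0,0, 1,1,-88,0,0,0,0, 1,1,-90,0,0,0,0, 1,1,-90,0,0,0,0]';  python3 -m inch '[0,0,-3,0,0,0,0, 0,0,-6,0,0,0,0, 0,0,-8,0,0,0,0, 0,0,-9,0,0,0,0, 0,0,-9,0,0,0,0]'; python3 seat.py | head -3
```

```text
clock: 9.38
eef_pos: [0.5553, 0.2742, 0.0269]
tool_rot: [-0.499, 0.867, -0.0, 0.001]
ft_force: [0.1, 0.3, -4.1]
grip_width: 0.0332
grasp_force: 61.5
clock: 9.8
eef_pos: [0.5545, 0.2738, 0.0171]
tool_rot: [-0.499, 0.867, 0.0, -0.0]
ft_force: [0.0, 0.9, -3.3]
grip_width: 0.0333
grasp_force: 61.5
[0.55465731 0.27387202 0.01732774] 149.82756546936344 [-0. -0. -1.] [ 0.46  0.62  0.04  0.98  0.   -0.59] 9.9 [ 0.84947565  0.45316495 -3.04200702] 0.03322887363729633
[  215     0   172   297 11243] [0.509  0.2463] [0.091 0.996] 84.8
507.32147216796875 246.8795623779297 62.501861572265625 176.52108764648438 0.7856945991516113
```

Still carrying the full weight with no contact. A few millimetres more.

```bash
python3 -m inch '[0,0,-2,0,0,0,0, 0,0,-3,0,0,0,0, 0,0,-3,0,0,0,0]';  python3 -m inch '[0,0,-1,0,0,0,0, 0,0,-2,0,0,0,0, 0,0,-2,0,0,0,0]'
```

```text
clock: 10.15
eef_pos: [0.5544, 0.2738, 0.014]
tool_rot: [-0.499, 0.867, 0.0, -0.0]
ft_force: [0.4, 0.2, -4.2]
grip_width: 0.0332
grasp_force: 61.5
clock: 10.4
eef_pos: [0.5548, 0.2739, 0.013]
tool_rot: [-0.499, 0.867, 0.0, 0.0]
ft_force: [-1.5, -1.1, 0.6]
grip_width: 0.033
grasp_force: 62.1
```

Contact at z = 0.013, the expected seated height. Opening partway and withdrawing.

```bash
python3 -m inch '[0,0,0,0,0,0,70, 0,0,0,0,0,0,70, 0,0,0,0,0,0,70, 0,0,0,0,0,0,70, 0,0,0,0,0,0,70]';  python3 -m inch '[0,0,10,0,0,0,70, 0,0,30,0,0,0,70, 0,0,60,0,0,0,70, 0,0,100,0,0,0,70, -30,-30,130,0,0,0,70, -70,-70,140,0,0,0,70, -100,-100,140,0,0,0,70, -100,-100,140,0,0,0,70]'
python3 - <<'E'
from h import *
for n in ("top","scene","wrist"):
    bot.camera(n); c=cam(n)
    for t,z in (("screwdriver_grip",.023),("screwdriver_nose",.023),("air_pen_centre",.014)):
        for d in bot.spot_point(n,t)[:2]: print(n,t,np.round(d["uv"]),round(d["confidence"],2),unproj(c,d["uv"],z).round(4))
im=bot.camera("scene")[150:230,180:287]; w=bot.camera("wrist")
cv2.imwrite("pics/c7.png",np.hstack([cv2.resize(w,(400,300)),cv2.resize(im,(400,300),interpolation=cv2.INTER_CUBIC)]))
E
```

```text
clock: 10.82
eef_pos: [0.5549, 0.274, 0.0124]
tool_rot: [-0.499, 0.867, -0.0, 0.0]
ft_force: [0.2, -0.0, -0.9]
grip_width: 0.0593
grasp_force: 0.0
clock: 11.48
eef_pos: [0.4525, 0.172, 0.1542]
tool_rot: [-0.499, 0.867, -0.0, 0.0]
ft_force: [-0.1, -0.3, -1.0]
grip_width: 0.0593
grasp_force: 0.0
top screwdriver_grip [269. 245.] 0.78 [0.4724 0.0119 0.023 ]
top screwdriver_nose [266. 219.] 0.81 [0.5341 0.0123 0.023 ]
scene screwdriver_grip [234. 188.] 0.81 [0.5643 0.2684 0.023 ]
scene screwdriver_grip [254. 245.] 0.58 [ 0.4649 -0.0086  0.023 ]
scene screwdriver_nose [272. 236.] 0.86 [0.5204 0.0019 0.023 ]
scene screwdriver_nose [234. 177.] 0.75 [0.5954 0.3324 0.023 ]
scene air_pen_centre [298. 296.] 0.78 [ 0.4568 -0.1921  0.014 ]
wrist screwdriver_grip [162.  37.] 0.83 [0.4698 0.0074 0.023 ]
wrist screwdriver_grip [245. 309.] 0.57 [0.5532 0.2731 0.023 ]
wrist screwdriver_nose [114.  90.] 0.72 [0.5315 0.0191 0.023 ]
```

View pics/c7.png

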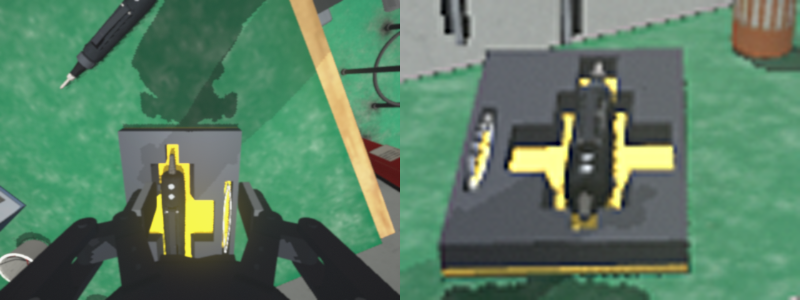

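The screwdriver lies in the cutout along its length, with the bit in the long end (crop (598,70)) and the tail at (583,215). The pen hasn't moved and the arm is clear. Handing in.

```bash
python3 -c "
from workcell import bot
print(bot.job_done())"
```

```text
the job is handed in; nothing more can be done
None
```

The job is handed in, with no verdict returned: the screwdriver lies in its cutout, lever up, bit in the long slim end, lowered to contact before release, and the air pen is where it was.

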